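# Poise the hand vane tester over the clay cup

### The arm

A 7-joint arm with a two-finger parallel gripper is mounted at the origin on a cart in front of the work surface, level with it; the furniture and walls round the work are solid. World frame = base frame: x ahead of the robot, y to its left, z up, the work surface at z = 0. Lengths are in m, angles in rad, forces in N, time in s.
With the tool pointing down it reaches from about 0.425 to 0.975 m from the base axis. Payload 16.7 kg.
Tool frame: the origin (TCP) lies where the fingers leave the gripper's body, on its centre line; the fingertips stand 73 mm ahead of it and the grasp point (between the pads) lies 54 mm ahead of it; y points along the fingers, x is the direction in which the jaws open and shut, and the axes are right-handed (so a half turn about y gives the same grasp; the last joint's range is limited). The gripper opens to 85 mm and grips with 20 to 120 N. Pads are 22 mm wide; open, the fingers measure 114 mm over their backs; the gripper's body (76 mm by 85 mm) begins 54 mm behind the grasp point. The pads swing forward as they close: fully open they stand 13 mm farther back than shut.
Start: joints at [1.117, 0.426, 0.074, 1.606, -0.034, 1.111, -0.067], TCP at [0.203, -0.644, 0.304] pointing down, gripper open.
Joint ranges: [-2.85, 2.85], [-0.5, 2.14], [-1.23, 1.37], [0.21, 2.46], [-1.02, 4.16], [0.16, 2.05], [-2.73, 2.73]. Speed limits (rad/s): [1.89, 1.89, 2.39, 2.39, 3.01, 3.01, 3.01].

### API

Orientations are given as a unit quaternion [w, x, y, z].
In Python, from bench import manip gives the robot as it stands.
- The arm moves only by the shell command python3 -m inch 'ROWS' [FORCE]. ROWS is a JSON object of lists of equal length, an entry for each row: "twist": the turn, a rotation vector about the tool's x, y, z in degrees, a list of three; "translation": the shift along the tool's x, y, z in m, a list of three; "claw": the opening, from 0 (shut) to 1 (fully open). A call has 1 to 12 rows; each row shifts and turns the commanded pose from where the row before left it, along the tool's axes as they then stand; what a row does not reach is not made up. A row lasts 1/10 s, in which the tool goes at most 50 mm and 8.59 degrees, less where a joint would pass 70% of its speed; a pose out of reach is approached as far as the arm can. A call with a gripper value outside its range is refused whole. The fingers move at their own pace and stop on an object; FORCE is the grip in N (left out, the last holds). Time passes only in rows, so rows that do not move let the fingers close. It gives the time, the measured TCP pose, the force and the opening at its end, in the units of the state.
- manip.sense(): the state, without advancing time (a new reading comes with each control period).
- manip.grab_frame(name): name is "scene" or "top"; returns the picture (400x640x3 uint8, red, green, blue); there is no depth.
- manip.camera_info(name): a dict with "fov_y" (degrees; the focal length in pixels is half the picture's height over the tangent of half this angle, whatever the lens; pixels are square), "cx", "cy" (the principal point, pixels), "pose" (4x4, takes a point from camera to world coordinates). Camera axes: x right, y up, looking along -z (the intrinsics and any distortion apply to the point x, -y, -z); pixel columns grow to the right and rows downward; lengths in m; the calibration is good to about 2 mm. A picture is of the moment at which its call begins. camera_info takes no time and is no camera call.
- manip.job_done(): hands the job in, once; it reports no verdict.
The state is a dict: "time_s": time; "joint_positions": joint angles; "qd": joint speeds; "joint_torque": joint torques, N m; "tool_pos": TCP position; "eef_rot": TCP orientation; "ft_force": force on the tool from outside, world axes, zero at the start; "wrist_torque": the same for the moment, N m; "finger_gap": opening from 0.0 (shut) to 1.0 (fully open).
Only numpy, scipy, OpenCV 4.12 (cv2) and the standard library are available. Lean on these libraries where they do the work, as an engineer would, in place of code of your own. Each camera call takes 0.05 s, during which the arm holds its last target. There are 200 camera calls.

### The job

Pull the hand vane tester straight up out of its stand, carry it over the row of jars, weight and tin in the middle of the bench, and stop with the vane hanging upright over the middle of the steel cup of clay, its lower end just above the clay (about half a centimetre to a centimetre of air), ready for a test. Do not let the vane tester touch the cup or the clay, and leave the cup and the things in the row where they stand. The program finishes while the gripper is still holding the tester there, steady: nothing is put down or let go.

Things in the scene. Friction and masses are not known exactly. Their poses are not given: they have to be found in the camera images.
- vane_tester: Hand vane tester, loose, about 0.14 kg, upright in the stand. Origin on its axis at the collar's underside, z up the axis. Above it: steel collar 39 mm across, 0-8 mm; orange grip with black bands 28 mm across, 8-52 mm (grasp here from above); black dial head, white face, 38 mm across, 52-62 mm. Below it: shaft 7 mm across, then a cross vane 25 mm across, 58-98 mm below the origin.
- vane_tip (a point): Centre of the lower end of the tester's vane: on its axis 98 mm below the tester's origin.
- vane_stand: Fixed stand: blue base disc 90 mm across, upright aluminium tube, outside 44 mm, bore 32 mm, mouth 110 mm above the bench. Origin: centre of its underside. The tester's collar rests on the mouth, its vane hangs in the bore: it must rise 98 mm straight up to be clear. The stand is on one side (left or right) of the row, the cup on the other.
- clay_cup: Steel sample cup, loose, filled with brown clay: 54 mm diameter, rim 40 mm above the bench. Origin at the centre of its underside.
- clay_top (a point): Centre of the top surface of the clay in the cup, 37 mm above the cup's underside (3 mm below the rim).
- jar_a: Clear sample jar with a white lid, loose, 62 mm diameter, 78 mm tall; one of the four things in the row. Origin at the centre of its underside.
- jar_b: A second such sample jar, 62 mm diameter, 78 mm tall; in the row. Origin at the centre of its underside.
- brass_weight: Brass calibration weight with knob, loose, 38 mm diameter, 52 mm tall; in the row. Origin at the centre of its underside.
- tin: Open, empty aluminium moisture tin, loose, 62 mm diameter, 41 mm tall; in the row. Origin at the centre of its underside. The row runs away from the robot, straight ahead of it (y about 0, x from about 0.4 to 0.7); the order of its four things varies.
There are look-alikes about, which are no part of the job. Leave any orange or pink look-alike of the tin alone. Leave any pink or red look-alike of the brass_weight alone.

How it is judged:
By the outcome, as a careful person would: the job done as asked, in the order asked, and still so for the second after the job is handed in, while the arm keeps its last pose, push and grip.
It also fails if it takes over 48 s, if anything falls off the work surface, if the arm or the gripper's body presses on something with over 40 N, if the wrist force passes 120 N, or if a joint passes its speed limit or range.

## Working session

There is one attempt and no reset: what is moved stays moved. The work goes in short steps, Python scripts to look and compute and a shell command to move; the robot and the scene stay as the last step left them, time stands still between calls to the robot, and variables do not carry over. Pictures are saved under pics/ and viewed, about 8 in all and at most 12, crops included, and the job is handed in when it is done.

```bash
mkdir -p pics; ls; python3 - <<'E'
from bench import manip
import cv2,numpy as np
print(manip.sense())
for n in("scene","top"):
    c=manip.camera_info(n);print(n,c)
    cv2.imwrite(f"pics/{n}0.png",manip.grab_frame(n)[:,:,::-1])
E
```

```text
pics
{'time_s': 0.0, 'joint_positions': array([ 1.1164553 ,  0.42676647,  0.07384665,  1.60662428, -0.03409325,
        1.11080852, -0.06710727]), 'qd': array([ 3.16106520e-04, -7.06962082e-04, -8.75252861e-04,  4.12569733e-05,
        7.98661774e-05, -1.00463674e-03, -9.72784961e-05]), 'joint_torque': array([-2.98824834e-04, -9.49818993e+01,  3.76010522e+00, -4.63516009e+01,
        1.90641533e-02,  1.00575513e-02,  8.07050264e-05]), 'tool_pos': array([ 0.20247691, -0.64357587,  0.3031798 ]), 'eef_rot': array([ 0.5703623 , -0.5698613 ,  0.41870207, -0.41789176]), 'ft_force': array([ 0.39070599, -0.2335579 ,  0.62892838]), 'wrist_torque': array([ 0.06391197, -0.00083063, -0.0566371 ]), 'finger_gap': 1.002910820265124}
scene {'fov_y': 46.234921115556354, 'cx': 319.90166066110595, 'cy': 193.7467863069194, 'pose': array([[-0.71070262,  0.49532957, -0.4995502 ,  0.01981633],
       [-0.7033129 , -0.48423101,  0.52045297,  0.57437402],
       [ 0.01589805,  0.72122739,  0.69251592,  0.82317628],
       [ 0.        ,  0.        ,  0.        ,  1.        ]])}
top {'fov_y': 54.265079378890526, 'cx': 323.25305563246786, 'cy': 203.99889510525452, 'pose': array([[ 0.00501843,  0.97748888, -0.21092725,  0.32684025],
       [-0.99998246,  0.00424198, -0.00413342,  0.00436699],
       [-0.00314563,  0.21094429,  0.97749302,  1.01592391],
       [ 0.        ,  0.        ,  0.        ,  1.        ]])}
```

View pics/scene0.png

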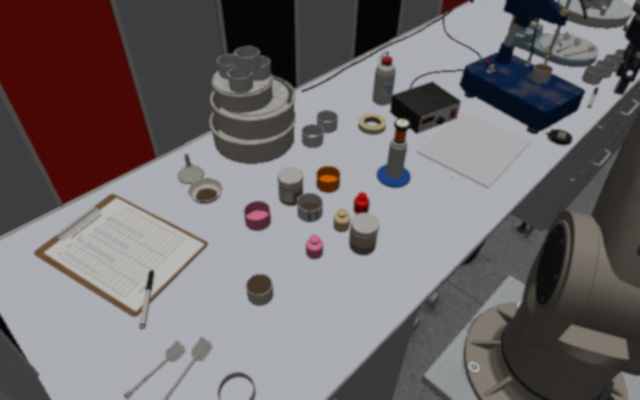

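View pics/top0.png

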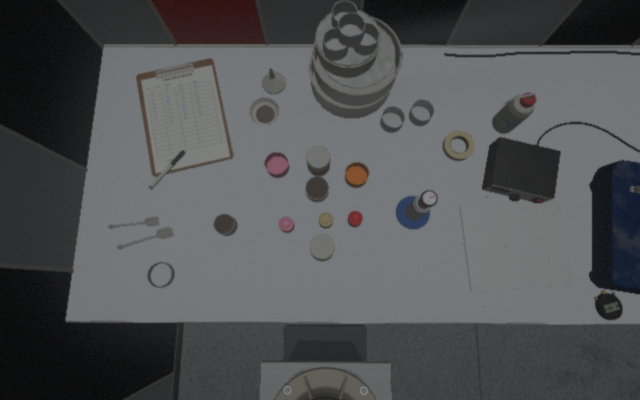

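The top view shows the stand on the right (base around 413,212, white dial at 429,198). The row is at u≈320: jar (318,158), tin (317,188), brass weight (326,219), jar (322,247). The look-alikes are pink and orange tins and pink and red weights. The cup candidates are (225,224) and the beige bowl (265,112). The steel cylinder at (225,224), seen at (260,288) in the scene view, fits the description. I'll measure and confirm with a crop.

```bash
cat > h.py <<'E'
import numpy as np,cv2
from bench import manip
def ray(n,u,v):
    c=manip.camera_info(n);f=200/np.tan(np.radians(c["fov_y"]/2));P=np.array(c["pose"])
    d=P[:3,:3]@np.array([(u-c["cx"])/f,-(v-c["cy"])/f,-1]);return P[:3,3],d
def onz(n,u,v,z):
    o,d=ray(n,u,v);return o+d*(z-o[2])/d[2]
def proj(n,p):
    c=manip.camera_info(n);f=200/np.tan(np.radians(c["fov_y"]/2));P=np.array(c["pose"])
    q=P[:3,:3].T@(np.array(p)-P[:3,3]);return np.array([c["cx"]+f*q[0]/-q[2],c["cy"]-f*q[1]/-q[2]])
def tri(u1,u2):
    (a,d),(b,e)=ray("top",*u1),ray("scene",*u2)
    t=np.linalg.lstsq(np.c_[d,-e],b-a,rcond=None)[0];p,q=a+t[0]*d,b+t[1]*e
    return (p+q)/2,np.linalg.norm(p-q)
def blob(im,box,lo,hi):
    x0,y0,x1,y1=box;h=cv2.cvtColor(im[y0:y1,x0:x1],cv2.COLOR_RGB2HSV)
    m=cv2.inRange(h,np.array(lo),np.array(hi));n,l,s,c=cv2.connectedComponentsWithStats(m)
    k=1+np.argmax(s[1:,4]);pts=np.argwhere(l==k)[:,::-1]+[x0,y0]
    return pts,s[k],c[k]+[x0,y0]
E
python3 - <<'E'
from h import *
T=cv2.imread("pics/top0.png");S=cv2.imread("pics/scene0.png")
def crop(I,x,y,r=26): return cv2.resize(I[y-r:y+r,x-r:x+r],(390,290*390//290),interpolation=cv2.INTER_CUBIC)
row1=[crop(T,225,224),crop(T,418,204)];row2=[crop(S,260,288),crop(S,396,155,36)]
o=np.vstack([np.hstack(row1),np.hstack(row2)]);o=cv2.resize(o,(600,600));o=cv2.convertScaleAbs(o,alpha=1.6)
cv2.imwrite("pics/c1.png",o)
R=T[:,:,::-1].copy();Q=S[:,:,::-1].copy()
p,s,c=blob(R,(390,185,450,240),(100,120,40),(125,255,255));print("blue top",s,c)
e=cv2.fitEllipse(cv2.convexHull(p.astype(np.float32)));print(e,onz("top",*e[0],.006))
p,s,c=blob(Q,(370,155,420,195),(100,120,40),(125,255,255))
e=cv2.fitEllipse(cv2.convexHull(p.astype(np.float32)));print("blue sc",e,onz("scene",*e[0],.006))
for n,I,box in(("top",R,(414,186,444,212)),("scene",Q,(385,112,415,135))):
    p,s,c=blob(I,box,(0,0,165 if n=="top" else 180),(180,70,255));print(n,"white",s,c,onz(n,*c,.172))
for n,I,box in(("top",R,(208,208,242,240)),("scene",Q,(243,270,278,306))):
    p,s,c=blob(I,box,(0,60,20),(25,255,110));e=cv2.fitEllipse(cv2.convexHull(p.astype(np.float32)));print(n,"clay",s,c,e,onz(n,*e[0],.037))
print("R",manip.sense()["joint_positions"])
from scipy.spatial.transform import Rotation as Ro
q=manip.sense()["eef_rot"];print(Ro.from_quat(np.r_[q[1:],q[0]]).as_matrix().round(3))
for n,pt in(("tin",(317,188)),("w",(326,219)),("jb",(322,247)),("ja",(318,158))): print(n,onz("top",*pt,.05 if n in("tin","w") else .078))
E
```

```text
blue top [  7  12  31  31 331] [409.00906344 215.03927492]
((412.0997009277344, 212.4697723388672), (28.896257400512695, 31.64251136779785), 131.54884338378906) [ 0.5229641  -0.22540568  0.006     ]
blue sc ((393.169189453125, 175.4412384033203), (20.932260513305664, 32.037960052490234), 98.24456024169922) [ 0.52327038 -0.22738581  0.006     ]Traceback (most recent call last):
  File "<stdin>", line 13, in <module>
  File "h.py", line 18, in blob
    k=1+np.argmax(s[1:,4]);pts=np.argwhere(l==k)[:,::-1]+[x0,y0]
        ~~~~~~~~~^^^^^^^^^
    return _wrapfunc(a, 'argmax', axis=axis, out=out, **kwds)
    return bound(*args, **kwds)
ValueError: attempt to get argmax of an empty sequence
```

View pics/c1.png

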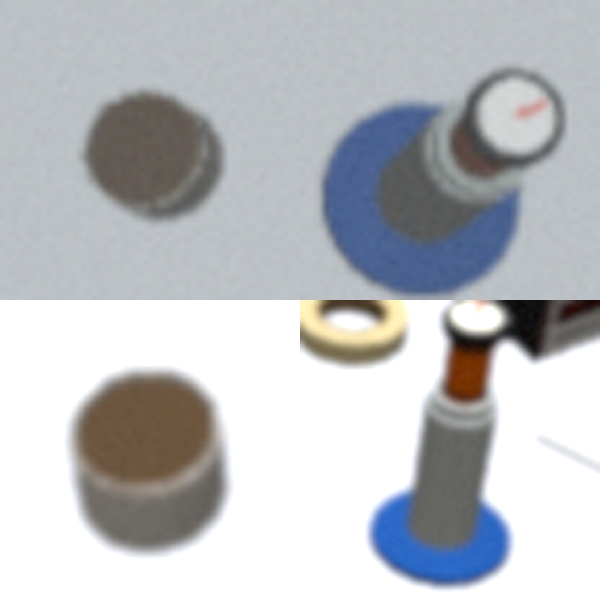

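The crop confirms both: the filled steel cup of brown clay (top 225,224; scene 260,288), and the tester with its orange grip and white dial standing in the blue-based tube. The two views agree on the stand at (0.523,-0.226).

```bash
python3 - <<'E'
from h import *
T=cv2.imread("pics/top0.png");S=cv2.imread("pics/scene0.png")
R=T[:,:,::-1].copy();Q=S[:,:,::-1].copy()
for n,I,box in(("top",R,(419,188,440,210)),("scene",Q,(390,116,412,130))):
    x0,y0,x1,y1=box;g=cv2.cvtColor(cv2.GaussianBlur(I,(3,3),0),cv2.COLOR_RGB2HSV)[y0:y1,x0:x1,2]
    print(n,g[::3,::3].tolist())
for n,I,x,y in(("top",R,225,224),("scene",Q,260,283)):
    g=cv2.cvtColor(cv2.GaussianBlur(I,(3,3),0),cv2.COLOR_RGB2HSV)
    print(n,"HSV mid",g[y,x],"side",g[y+9,x+10] ,"bg",g[y,x-25])
    for smin in (45,70):
      try:
        p,s,c=blob(cv2.GaussianBlur(I,(3,3),0),(x-19,y-19,x+19,y+22),(0,smin,10),(30,255,200));e=cv2.fitEllipse(cv2.convexHull(p.astype(np.float32)))
        print(n,smin,"clay",s,c,np.round(e[0],1),np.round(e[1],1),onz(n,*e[0],.037))
      except Exception as ex: print(smin,ex)
from scipy.spatial.transform import Rotation as Ro
q=manip.sense()["eef_rot"];print(Ro.from_quat(np.r_[q[1:],q[0]]).as_matrix().round(3))
for n,pt in(("tin",(317,188)),("w",(326,219)),("jb",(322,247)),("ja",(318,158))): print(n,onz("top",*pt,.05 if n in("tin","w") else .078))
print("dial",tri((429,198),(401,123.5)),onz("top",429,198,.172),onz("scene",401,123.5,.172))
E
```

```text
top [[123, 123, 123, 120, 123, 123, 123], [123, 114, 87, 102, 97, 106, 123], [118, 74, 124, 133, 131, 105, 108], [90, 80, 132, 130, 128, 126, 95], [60, 65, 130, 132, 133, 127, 94], [58, 49, 83, 119, 120, 84, 114], [72, 57, 51, 60, 80, 114, 123], [91, 86, 86, 98, 118, 123, 123]]
scene [[177, 145, 68, 18, 16, 13, 10, 9], [178, 175, 142, 134, 140, 106, 38, 11], [178, 153, 141, 189, 188, 186, 118, 22], [178, 147, 76, 143, 167, 159, 84, 21], [178, 167, 61, 26, 39, 39, 80, 65]]
top HSV mid [13 38 61] side [102  11 116] bg [100  12 123]
45 attempt to get argmax of an empty sequence
70 attempt to get argmax of an empty sequence
scene HSV mid [ 14 109  68] side [20 22 70] bg [109  11 178]
scene 45 clay [  7  12  23  19 341] [258.7888563  284.75953079] [258.8 284.7] [18.5 22.7] [0.48705104 0.25909082 0.037     ]
scene 70 clay [  7  12  22  18 294] [258.76530612 284.50340136] [258.8 284.5] [16.8 21.7] [0.48751747 0.25878553 0.037     ]
[[ 0.3   -0.     0.954]
 [-0.954  0.001  0.3  ]
 [-0.001 -1.    -0.   ]]
tin [0.57701316 0.02463543 0.05      ]
w [0.49676653 0.00136055 0.05      ]
jb [0.42357645 0.01081204 0.078     ]
ja [0.64788603 0.02218105 0.078     ]
dial (array([ 0.52408409, -0.22625481,  0.17190439]), np.float64(0.00110909369223601)) [ 0.52357181 -0.22649138  0.172     ] [ 0.5245203  -0.22591043  0.172     ]
```

```bash
python3 -m inch '{"twist":[[0,0,0],[0,0,0],[0,0,0],[0,0,0],[0,0,0],[0,0,0],[0,0,0],[0,0,0],[0,0,0],[0,0,0],[0,0,0],[0,0,0]],"translation":[[-0.006,0,0.009],[-0.0126,0,0.018],[-0.0126,0,0.018],[-0.0126,0,0.018],[-0.0126,0,0.018],[-0.0126,0,0.018],[-0.0126,0,0.018],[-0.0126,0,0.018],[-0.0126,0,0.018],[-0.0126,0,0.018],[-0.0126,0,0.018],[-0.0126,0,0.018]],"claw":[1,1,1,1,1,1,1,1,1,1,1,1]}' 60
python3 - <<'E'
from h import *
T=cv2.imread("pics/top0.png")[:,:,::-1].copy();g=cv2.GaussianBlur(T,(3,3),0)
for lo,hi in (((0,22,10),(30,255,90)),((0,0,10),(180,255,95))):
    p,s,c=blob(g,(206,205,244,246),lo,hi);e=cv2.fitEllipse(cv2.convexHull(p.astype(np.float32)))
    print(s,c,np.round(e[0],1),np.round(e[1],1),onz("top",*e[0],.037))
s=manip.sense();print(s["tool_pos"],s["joint_positions"].round(2))
E
```

```text
time_s: 1.3
tool_pos: [0.3574, -0.4422, 0.3038]
eef_rot: [0.57, -0.57, 0.418, -0.418]
ft_force: [0.6, -0.2, 0.7]
finger_gap: 1.001
[  9  10  19  18 262] [223.84732824 223.51908397] [223.9 223.5] [17.5 18.4] [0.48616778 0.26059041 0.037     ]
[  8   9  24  22 407] [225.21621622 224.49385749] [225.2 224.5] [20.9 24.1] [0.48382654 0.25710068 0.037     ]
[ 0.35735008 -0.44221749  0.3038376 ] [ 0.8   0.25 -0.03  1.85  0.01  1.04 -0.5 ]
```

```bash
python3 -m inch '{"twist":[[0,0,0],[0,0,0],[0,0,0],[0,0,0],[0,0,0],[0,0,0],[0,0,0],[0,0,0],[0,0,0],[0,0,0],[0,0,0],[0,0,0]],"translation":[[-0.014,0,0.02],[-0.014,0,0.02],[-0.014,0,0.02],[-0.014,0,0.02],[-0.014,0,0.02],[-0.014,0,0.02],[-0.014,0,0.02],[-0.014,0,0.02],[-0.014,0,0.02],[-0.014,0,0.02],[-0.010,0,0.016],[-0.006,0,0.008]],"claw":[1,1,1,1,1,1,1,1,1,1,1,1]}'
python3 -m inch '{"twist":[[0,0,0],[0,0,0]],"translation":[[0,0,0],[0,0,0]],"claw":[1,1]}'
python3 - <<'E'
from h import *
from scipy.spatial.transform import Rotation as Ro
s=manip.sense();q=s["eef_rot"];M=Ro.from_quat(np.r_[q[1:],q[0]]).as_matrix()
print(M.round(4),s["tool_pos"],(M.T@(np.array([.5237,-.2262,.192])-s["tool_pos"])).round(4))
for n in("scene",): 
    I=manip.grab_frame(n)[:,:,::-1];cv2.imwrite("pics/s1.png",cv2.resize(I[50:210,300:500],(800,640))[:600])
E
```

```text
time_s: 2.5
tool_pos: [0.5243, -0.2256, 0.3038]
eef_rot: [0.571, -0.57, 0.418, -0.418]
ft_force: [0.1, 0.7, -0.6]
finger_gap: 0.998
time_s: 2.7
tool_pos: [0.5229, -0.2282, 0.3038]
eef_rot: [-0.57, 0.57, -0.418, 0.418]
ft_force: [-0.3, -0.6, -0.1]
finger_gap: 1.005
[[ 2.998e-01 -5.000e-04  9.540e-01]
 [-9.540e-01 -2.000e-04  2.998e-01]
 [ 1.000e-04 -1.000e+00 -5.000e-04]] [ 0.52292581 -0.22823875  0.30382186] [-0.0017  0.1118  0.0014]
```

View pics/s1.png

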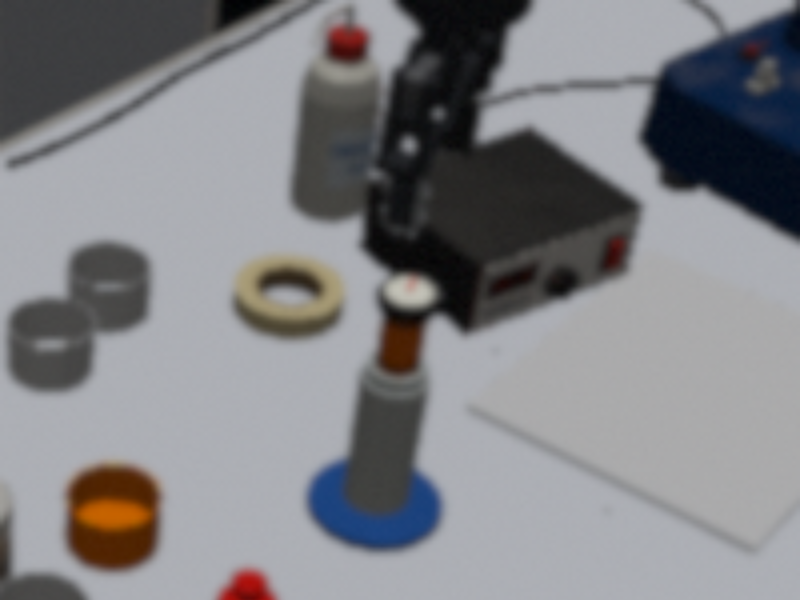

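The gripper is open directly above the dial (finger tips at about frame pixel 401,102), and the stand is unmoved. I'll descend straight down.

```bash
python3 -m inch '{"twist":[[0,0,0],[0,0,0],[0,0,0],[0,0,0],[0,0,0],[0,0,0],[0,0,0],[0,0,0],[0,0,0],[0,0,0]],"translation":[[-0.002,0.008,0.0014],[0,0.015,0],[0,0.015,0],[0,0.015,0],[0,0.015,0],[0,0.015,0],[0,0.015,0],[0,0.009,0],[0,0.005,0],[0,0,0]],"claw":[1,1,1,1,1,1,1,1,1,1]}'
python3 -m inch '{"twist":[[0,0,0]],"translation":[[0,0,0]],"claw":[1]}'
python3 - <<'E'
from h import *
for n in("scene","top"): 
    I=manip.grab_frame(n)[:,:,::-1]
    if n=="scene":a=cv2.resize(I[70:190,350:450],(480,576))
    else:a=np.hstack([a,cv2.resize(I[160:250,380:430+25],(300,360)) if 0 else cv2.resize(I[150:258,380:440],(320,576))])
cv2.imwrite("pics/s2.png",cv2.convertScaleAbs(a,alpha=1.4))
E
```

```text
time_s: 3.75
tool_pos: [0.5241, -0.2254, 0.1914]
eef_rot: [-0.57, 0.57, -0.419, 0.418]
ft_force: [-0.9, -0.4, 0.3]
finger_gap: 1.001
time_s: 3.85
tool_pos: [0.5245, -0.2255, 0.1923]
eef_rot: [0.57, -0.57, 0.418, -0.418]
ft_force: [-0.0, 0.1, 0.1]
finger_gap: 1.0
```

View pics/s2.png

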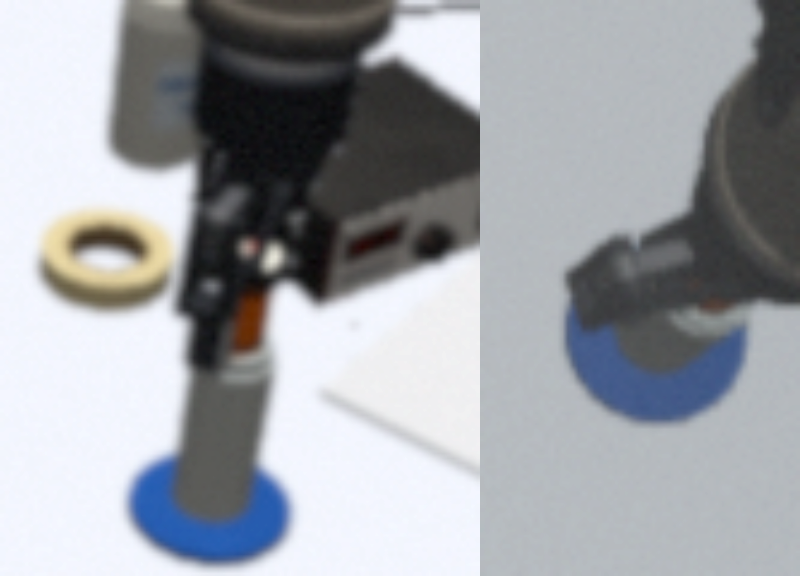

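The fingers straddle the orange grip just above the steel collar (crop 235,340). There is no contact, so I'll close.

```bash
python3 -m inch '{"twist":[[0,0,0],[0,0,0],[0,0,0],[0,0,0],[0,0,0],[0,0,0],[0,0,0],[0,0,0],[0,0,0],[0,0,0]],"translation":[[0,0,0],[0,0,0],[0,0,0],[0,0,0],[0,0,0],[0,0,0],[0,0,0],[0,0,0],[0,0,0],[0,0,0]],"claw":[0.6,0.4,0.2,0,0,0,0,0,0,0]}' 60
python3 -c "
from h import *
s=manip.sense();print(s['tool_pos'],s['ft_force'],s['wrist_torque'])"
```

```text
time_s: 4.95
tool_pos: [0.5244, -0.2255, 0.1922]
eef_rot: [0.57, -0.57, 0.418, -0.418]
ft_force: [-1.1, 0.5, 5.1]
finger_gap: 0.375
[ 0.52442895 -0.22547803  0.19220621] [-1.10699483  0.50946574  5.10528148] [0.2892149  0.08869873 0.02337436]
```

```bash
python3 -m inch '{"twist":[[0,0,0],[0,0,0],[0,0,0],[0,0,0],[0,0,0],[0,0,0],[0,0,0],[0,0,0]],"translation":[[0,0,0],[0,-0.002,0],[0,-0.003,0],[0,-0.004,0],[0,-0.004,0],[0,-0.004,0],[0,-0.003,0],[0,0,0]],"claw":[0,0,0,0,0,0,0,0]}'
python3 - <<'E'
from h import *
s=manip.sense();print(s['tool_pos'],s['ft_force'],s['wrist_torque'])
I=manip.grab_frame("scene")[:,:,::-1]
cv2.imwrite("pics/s3.png",cv2.convertScaleAbs(cv2.resize(I[70:190,350:450],(480,576)),alpha=1.4))
E
```

```text
time_s: 5.75
tool_pos: [0.5244, -0.2255, 0.2124]
eef_rot: [0.57, -0.57, 0.418, -0.419]
ft_force: [-0.7, 0.2, -1.0]
finger_gap: 0.377
[ 0.52439928 -0.2255074   0.21243618] [-0.67383849  0.15937153 -0.98367605] [0.04060629 0.02202983 0.0029334 ]
```

View pics/s3.png

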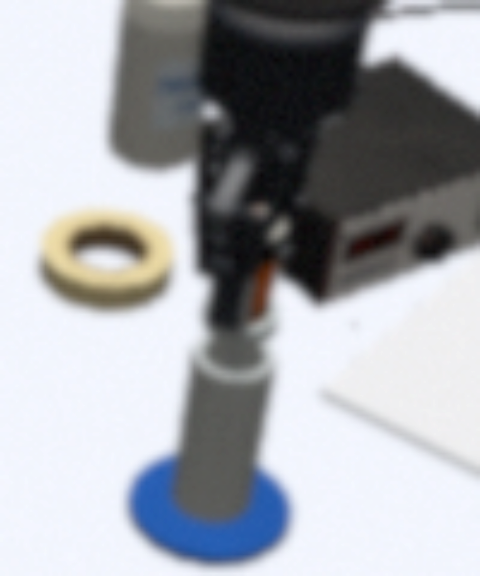

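The collar (crop 250,325) has risen off the tube mouth (crop 232,360), and the wrist force now shows the tester's weight. I'll keep lifting straight up.

```bash
python3 -m inch '{"twist":[[0,0,0],[0,0,0],[0,0,0],[0,0,0],[0,0,0],[0,0,0],[0,0,0],[0,0,0],[0,0,0],[0,0,0],[0,0,0],[0,0,0]],"translation":[[0,-0.005,0],[0,-0.01,0],[0,-0.013,0],[0,-0.013,0],[0,-0.013,0],[0,-0.013,0],[0,-0.013,0],[0,-0.013,0],[0,-0.013,0],[0,-0.01,0],[0,-0.006,0],[0,0,0]],"claw":[0,0,0,0,0,0,0,0,0,0,0,0]}'
python3 - <<'E'
from h import *
from scipy.spatial.transform import Rotation as Ro
s=manip.sense();q=s["eef_rot"];M=Ro.from_quat(np.r_[q[1:],q[0]]).as_matrix()
print(s['tool_pos'],s['ft_force'],(M.T@(np.array([.4866,.2597,.335])-s["tool_pos"])).round(4),s["joint_positions"].round(2))
I=manip.grab_frame("scene")[:,:,::-1]
cv2.imwrite("pics/s4.png",cv2.convertScaleAbs(cv2.resize(I[30:190,350:450],(375,600)),alpha=1.4))
E
```

```text
time_s: 7.0
tool_pos: [0.5244, -0.2256, 0.3347]
eef_rot: [0.57, -0.57, 0.418, -0.419]
ft_force: [0.3, 0.4, -1.1]
finger_gap: 0.378
[ 0.52441766 -0.22555581  0.33469818] [ 0.30511669  0.44377971 -1.07771825] [-0.4743 -0.0005  0.1095] [ 0.45  0.24 -0.18  1.8   0.05  1.11 -1.02]
```

View pics/s4.png

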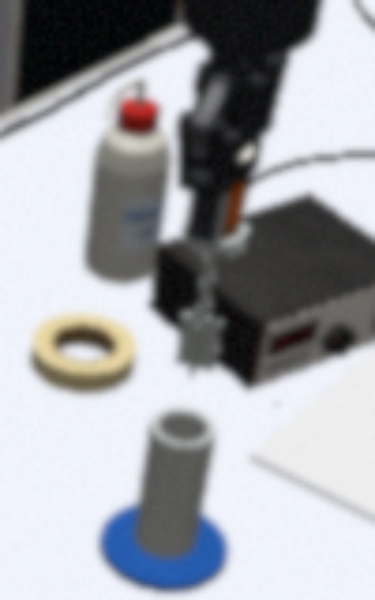

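The vane (crop 200,340) hangs well clear above the open mouth. I'll carry it across at a tip height of about 0.155 m, against 0.078 m for the tallest jar.

```bash
python3 -m inch '{"twist":[[0,0,0],[0,0,0],[0,0,0],[0,0,0],[0,0,0],[0,0,0],[0,0,0],[0,0,0],[0,0,0],[0,0,0],[0,0,0],[0,0,0]],"translation":[[-0.005,0,0.001],[-0.012,0,0.003],[-0.02,0,0.0046],[-0.02,0,0.0046],[-0.02,0,0.0046],[-0.02,0,0.0046],[-0.02,0,0.0046],[-0.02,0,0.0046],[-0.02,0,0.0046],[-0.02,0,0.0046],[-0.02,0,0.0046],[-0.02,0,0.0046]],"claw":[0,0,0,0,0,0,0,0,0,0,0,0]}'
python3 -m inch '{"twist":[[0,0,0],[0,0,0],[0,0,0],[0,0,0],[0,0,0],[0,0,0],[0,0,0],[0,0,0],[0,0,0],[0,0,0],[0,0,0],[0,0,0]],"translation":[[-0.024,0,0.0055],[-0.024,0,0.0055],[-0.024,0,0.0055],[-0.024,0,0.0055],[-0.024,0,0.0055],[-0.024,0,0.0055],[-0.024,0,0.0055],[-0.024,0,0.0055],[-0.024,0,0.0055],[-0.02,0,0.005],[-0.014,0,0.003],[-0.007,0,0.002]],"claw":[0,0,0,0,0,0,0,0,0,0,0,0]}'
python3 -m inch '{"twist":[[0,0,0],[0,0,0],[0,0,0],[0,0,0]],"translation":[[0,0,0],[0,0,0],[0,0,0],[0,0,0]],"claw":[0,0,0,0]}'
python3 - <<'E'
from h import *
from scipy.spatial.transform import Rotation as Ro
s=manip.sense();q=s["eef_rot"];M=Ro.from_quat(np.r_[q[1:],q[0]]).as_matrix()
print(M.round(4),s['tool_pos'],s['ft_force'],(M.T@(np.array([.4866,.2597,.335])-s["tool_pos"])).round(4),s["joint_positions"].round(2))
x,y,_=s["tool_pos"]
for n in ("scene","top"):
    I=manip.grab_frame(n)[:,:,::-1];cv2.imwrite(f"pics/{n}5.png",I)
    for h in(.2525,.1945,.1545):print(n,h,proj(n,(x,y,h)).round(1))
S=cv2.imread("pics/scene5.png");T=cv2.imread("pics/top5.png")
a=cv2.resize(S[150:310,200:320],(450,600),interpolation=cv2.INTER_CUBIC);b=cv2.resize(T[150:270,175:245],(350,600),interpolation=cv2.INTER_CUBIC)
cv2.imwrite("pics/c5.png",cv2.convertScaleAbs(np.hstack([a,b]),alpha=1.4))
E
```

```text
time_s: 8.25
tool_pos: [0.5061, -0.0017, 0.3336]
eef_rot: [-0.57, 0.57, -0.418, 0.418]
ft_force: [-0.2, 0.7, -1.8]
finger_gap: 0.385
time_s: 9.45
tool_pos: [0.4856, 0.2611, 0.3337]
eef_rot: [-0.57, 0.571, -0.418, 0.418]
ft_force: [1.2, -0.1, -0.8]
finger_gap: 0.381
time_s: 9.85
tool_pos: [0.4867, 0.2588, 0.334]
eef_rot: [-0.57, 0.57, -0.419, 0.419]
ft_force: [-0.1, 0.2, -0.7]
finger_gap: 0.375
[[ 2.990e-01  1.000e-04  9.543e-01]
 [-9.543e-01 -2.000e-04  2.990e-01]
 [ 2.000e-04 -1.000e+00  1.000e-04]] [0.48666119 0.25878282 0.33400108] [-0.0918145   0.16931232 -0.70591762] [-0.0009 -0.001   0.0002] [-0.17  0.24 -0.51  1.82  0.13  1.11 -1.99]
scene 0.2525 [249.6 210. ]
scene 0.1945 [252.5 232.8]
scene 0.1545 [254.3 247.2]
top 0.2525 [197.7 205.9]
top 0.1945 [206.3 211.4]
top 0.1545 [211.6 214.9]
```

View pics/c5.png

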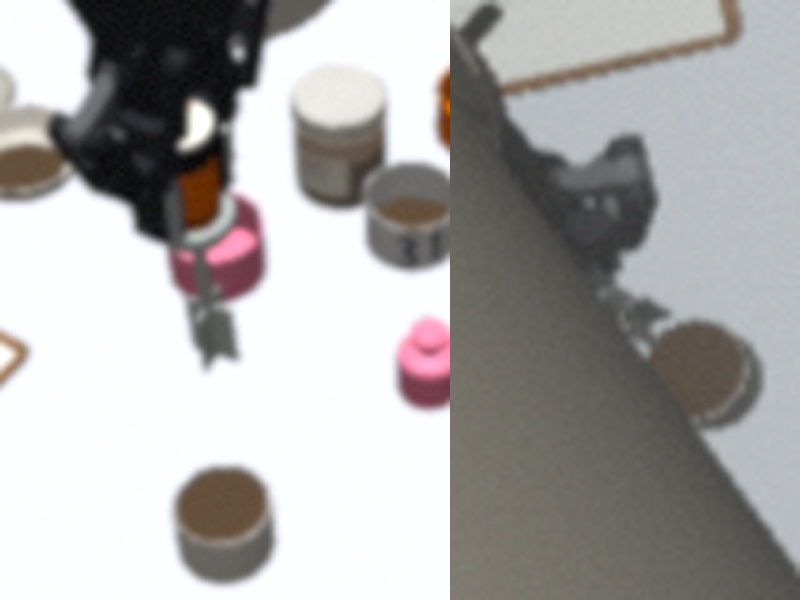

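```bash
python3 - <<'E'
from h import *
S=cv2.imread("pics/scene5.png");g=cv2.GaussianBlur(cv2.cvtColor(S,cv2.COLOR_BGR2GRAY),(3,3),0)
for v in range(220,252,2):
    r=np.where(g[v,240:275]<140)[0]+240
    print(v,r.min() if len(r) else None,r.max() if len(r) else None,(r.min()+r.max())/2 if len(r) else None,"".join("#" if k<110 else "+" if k<140 else "." for k in g[v,240:275]))
print("s4 pred tip/collar",[(proj("scene",(.5244,-.2256,z))-[350,30])*3.75 for z in(.1545,.1945,.2525)])
# row shift -> unit effects at tip
p=np.array((.4867,.2588,.1545))
for d in np.eye(3)*.01: print(proj("scene",p+d)-proj("scene",p),proj("top",p+d)-proj("top",p))
# clay fresh
for n,x,y,lo,hi in(("scene",260,283,(0,60,10),(30,255,200)),):
    p_,s,c=blob(cv2.GaussianBlur(S[:,:,::-1].copy(),(3,3),0),(x-19,y-19,x+19,y+22),lo,hi);e=cv2.fitEllipse(cv2.convexHull(p_.astype(np.float32)));print(e[0],onz(n,*e[0],.037))
E
```

```text
220 245 270 257.5 .....+#########################....
222 245 270 257.5 .....+########################+....
224 246 269 257.5 ......#######################+.....
226 246 268 257.0 ......++####################+......
228 248 266 257.0 ........+################++........
230 249 262 255.5 .........+###########++............
232 250 260 255.0 ..........##########+..............
234 250 261 255.5 ..........+##########+.............
236 250 262 256.0 ..........+###########+............
238 251 262 256.5 ...........###########+............
240 251 262 256.5 ...........+##########+............
242 252 263 257.5 ............+##########+...........
244 253 263 258.0 .............+#########+...........
246 254 256 255.0 ..............+#+..................
248 None None None ...................................
250 None None None ...................................
s4 pred tip/collar [array([187.41400197, 373.31832997]), array([195.96211524, 321.3583933 ]), array([209.14775692, 241.2091153 ])]
[-3.46826033 -2.98966353] [ 0.29032231 -4.36663073]
[-4.25145945  2.97758964] [-4.44568709 -0.01939257]
[-0.44495756 -3.52466754] [-1.27334384 -0.82724251]
(258.6653747558594, 284.5137023925781) [0.48764397 0.25898049 0.037     ]
```

The view shows the vane (crop 214,335) above the cup (crop 222,505) in clear air, and the row is intact. The vane sits about 3 px to the right of the projected TCP axis. To separate a real offset in the grip from camera bias, I'll turn the wrist 180° here and compare.

```bash
python3 -m inch '{"twist":[[0,-4,0],[0,-8,0],[0,-8,0],[0,-8,0],[0,-8,0],[0,-8,0],[0,-8,0],[0,-8,0],[0,-8,0],[0,-8,0],[0,-8,0],[0,-6,0]],"translation":[[0,0,0],[0,0,0],[0,0,0],[0,0,0],[0,0,0],[0,0,0],[0,0,0],[0,0,0],[0,0,0],[0,0,0],[0,0,0],[0,0,0]],"claw":[0,0,0,0,0,0,0,0,0,0,0,0]}'
python3 -m inch '{"twist":[[0,0,0],[0,0,0],[0,0,0]],"translation":[[0,0,0],[0,0,0],[0,0,0]],"claw":[0,0,0]}'
python3 - <<'E'
from h import *
s=manip.sense();print(s["tool_pos"],s["joint_positions"].round(2))
for n in("scene","top"): cv2.imwrite(f"pics/{n}6.png",manip.grab_frame(n)[:,:,::-1])
E
python3 -m inch '{"twist":[[0,-4,0],[0,-8,0],[0,-8,0],[0,-8,0],[0,-8,0],[0,-8,0],[0,-8,0],[0,-8,0],[0,-8,0],[0,-8,0],[0,-8,0],[0,-6,0]],"translation":[[0,0,0],[0,0,0],[0,0,0],[0,0,0],[0,0,0],[0,0,0],[0,0,0],[0,0,0],[0,0,0],[0,0,0],[0,0,0],[0,0,0]],"claw":[0,0,0,0,0,0,0,0,0,0,0,0]}'
python3 -m inch '{"twist":[[0,0,0],[0,0,0],[0,0,0]],"translation":[[0,0,0],[0,0,0],[0,0,0]],"claw":[0,0,0]}'
python3 - <<'E'
from h import *
from scipy.spatial.transform import Rotation as Ro
s=manip.sense();q=s["eef_rot"];M=Ro.from_quat(np.r_[q[1:],q[0]]).as_matrix()
print(s["tool_pos"],s["joint_positions"].round(2),M.round(3))
for n in("scene","top"): cv2.imwrite(f"pics/{n}7.png",manip.grab_frame(n)[:,:,::-1])
row=[]
for k in(5,6,7):
    S=cv2.imread(f"pics/scene{k}.png");T=cv2.imread(f"pics/top{k}.png")
    row.append(np.vstack([cv2.resize(S[190:300,228:288],(264,400),fx=0,fy=0,interpolation=cv2.INTER_CUBIC)[:350],cv2.resize(T[190:247,190:250],(264,250),interpolation=cv2.INTER_CUBIC)]))
    g=cv2.GaussianBlur(cv2.cvtColor(S,cv2.COLOR_BGR2GRAY),(3,3),0);r=[np.where(g[v,240:275]<140)[0]+240 for v in range(234,250)]
    print(k,[(x.min(),x.max()) if len(x) else None for x in r])
cv2.imwrite("pics/c7.png",cv2.convertScaleAbs(np.hstack(row),alpha=1.4))
E
```

```text
time_s: 11.15
tool_pos: [0.4865, 0.2592, 0.334]
eef_rot: [-0.699, 0.699, 0.109, -0.109]
ft_force: [-0.2, 0.5, -0.9]
finger_gap: 0.378
time_s: 11.45
tool_pos: [0.4865, 0.2594, 0.3339]
eef_rot: [-0.699, 0.699, 0.106, -0.106]
ft_force: [-1.0, 0.7, -1.3]
finger_gap: 0.38
[0.48650039 0.25943458 0.33394907] [ 0.03  0.28 -0.75  1.81  0.21  1.13 -0.49]
time_s: 12.75
tool_pos: [0.4865, 0.2595, 0.334]
eef_rot: [-0.417, 0.417, 0.571, -0.571]
ft_force: [-0.7, 0.0, -0.3]
finger_gap: 0.378
time_s: 13.05
tool_pos: [0.4864, 0.2596, 0.334]
eef_rot: [-0.419, 0.419, 0.569, -0.569]
ft_force: [-0.1, -0.6, -0.8]
finger_gap: 0.375
[0.48644736 0.25956845 0.33397657] [ 0.24  0.36 -1.05  1.8   0.34  1.17  0.96] [[-0.297  0.    -0.955]
 [ 0.955 -0.    -0.297]
 [-0.    -1.    -0.   ]]
5 [(np.int64(250), np.int64(261)), (np.int64(250), np.int64(262)), (np.int64(250), np.int64(262)), (np.int64(250), np.int64(262)), (np.int64(251), np.int64(262)), (np.int64(251), np.int64(262)), (np.int64(251), np.int64(262)), (np.int64(251), np.int64(262)), (np.int64(252), np.int64(263)), (np.int64(252), np.int64(263)), (np.int64
[... 434 characters left out ...]
6), np.int64(257)), (np.int64(247), np.int64(257)), (np.int64(247), np.int64(257)), (np.int64(248), np.int64(257)), (np.int64(248), np.int64(256)), (np.int64(248), np.int64(250)), None]
7 [(np.int64(246), np.int64(254)), (np.int64(245), np.int64(254)), (np.int64(245), np.int64(255)), (np.int64(245), np.int64(256)), (np.int64(245), np.int64(257)), (np.int64(245), np.int64(257)), (np.int64(245), np.int64(257)), (np.int64(245), np.int64(257)), (np.int64(245), np.int64(257)), (np.int64(245), np.int64(257)), (np.int64(246), np.int64(257)), (np.int64(246), np.int64(257)), (np.int64(246), np.int64(257)), (np.int64(246), np.int64(257)), (np.int64(247), np.int64(257)), (np.int64(248), np.int64(257))]
```

View pics/c7.png

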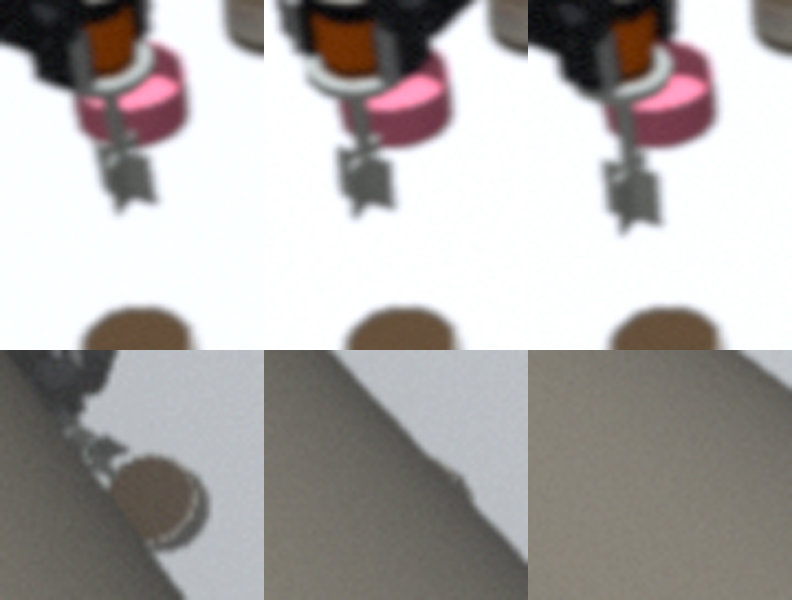

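The 180° turn moved the vane in the image from about (256.5,240) to (251,243). Its lower end therefore sits several mm off the tool axis along the jaw direction, while the collar moved much less. This means the tester is tilted in the jaws, so I'll quantify the tilt with template shifts.

```bash
python3 - <<'E'
from h import *
G={k:cv2.resize(cv2.imread(f"pics/scene{k}.png",0),None,fx=8,fy=8,interpolation=cv2.INTER_CUBIC) for k in(5,6,7)}
tcp={5:(.4866,.2589),6:(.4865,.2594),7:(.48645,.25955)}
th={5:0,6:np.pi/2,7:np.pi}
def off(name,box,zc,search):
    x0,y0,x1,y1=[8*b for b in box];t=G[5][y0:y1,x0:x1];A=[];B=[]
    z=zc;p5=proj("scene",(*tcp[5],z))
    p=np.array((*tcp[5],z));J=np.c_[[(proj("scene",p+d)-proj("scene",p))/.001*.001 for d in np.eye(3)[:2]*.001]].T # px per mm
    def X(k): # tool offset (ox,oz) -> world
        xt=np.array([.3,-.954]);zt=np.array([.954,.3]);c,s=np.cos(th[k]),np.sin(th[k]);R=np.array([[c,-s],[s,c]]);return R@np.c_[xt,zt]
    for k in(6,7):
        m=12*8;r=cv2.matchTemplate(G[k][y0-m:y1+m,x0-m:x1+m],t,cv2.TM_CCOEFF_NORMED);_,v,_,l=cv2.minMaxLoc(r)
        sh=(np.array(l)-m)/8-(proj("scene",(*tcp[k],z))-p5);print(name,k,"score",round(v,3),"shift",sh.round(2))
        A.append(J@(X(k)-X(5)));B.append(sh)
    A=np.vstack(A);B=np.hstack(B);o=np.linalg.lstsq(A,B,rcond=None)[0];print("  both:",o.round(2),"res",(A@o-B).round(2))
    o=np.linalg.solve(A[2:],B[2:]);print("  180 only:",o.round(2))
off("vane bottom",(247,236,267,251),.160,0)
off("vane all",(246,229,267,251),.174,0)
E
```

```text
vane bottom 6 score 0.996 shift [-5.57  1.07]
vane bottom 7 score 0.996 shift [-4.9   5.51]
  both: [ 7.45 -0.39] res [-0.16  0.01  0.07 -0.11]
  180 only: [ 7.59 -0.37]
vane all 6 score 0.982 shift [-5.32  1.2 ]
vane all 7 score 0.97 shift [-4.77  5.51]
  both: [ 7.26 -0.21] res [-0.31 -0.05  0.16 -0.18]
  180 only: [ 7.5  -0.22]
```

```bash
python3 - <<'E'
from h import *
for k,(x,y) in {5:(.4866,.2589),6:(.4865,.2594),7:(.48645,.25955)}.items():
    I=cv2.GaussianBlur(cv2.imread(f"pics/scene{k}.png"),(3,3),0);h=cv2.cvtColor(I,cv2.COLOR_BGR2HSV)
    zs=np.linspace(.14,.32,181);L=np.array([proj("scene",(x,y,z)) for z in zs])
    out=[]
    for v in list(range(190,211,2))+list(range(234,246,2)):
        if v<215: m=(h[v,230:275,1]>150)&(h[v,230:275,0]<14)
        else: m=h[v,230:275,2]<140
        r=np.where(m)[0]+230
        if len(r): out.append((v,int(r.min()),int(r.max()),round(float((r.min()+r.max())/2-np.interp(v,L[::-1,1],L[::-1,0])),1)))
    print(k,out)
I=cv2.imread("pics/scene6.png")[170:255,215:290];cv2.imwrite("pics/c6.png",cv2.convertScaleAbs(cv2.resize(I,(525,595),interpolation=cv2.INTER_CUBIC),alpha=1.5))
E
```

```text
5 [(192, 254, 257, 8.2), (194, 252, 258, 7.4), (196, 248, 258, 5.2), (198, 248, 258, 4.9), (200, 248, 257, 4.2), (202, 249, 257, 4.4), (204, 249, 256, 3.7), (206, 249, 256, 3.4), (208, 250, 255, 3.2), (234, 250, 261, 2.9), (236, 250, 262, 3.1), (238, 251, 262, 3.4), (240, 251, 262, 3.1), (242, 252, 262, 3.4), (244, 253, 263, 4.1)]
6 [(194, 238, 242, -7.3), (196, 238, 252, -2.6), (198, 238, 252, -2.8), (200, 239, 252, -2.6), (202, 239, 252, -2.9), (204, 241, 252, -2.1), (206, 242, 252, -1.9), (208, 243, 252, -1.6), (234, 245, 255, -2.4), (236, 245, 256, -2.2), (238, 245, 256, -2.4), (240, 245, 256, -2.7), (242, 245, 257, -2.4), (244, 247, 257, -1.7)]
7 [(192, 254, 256, 8.0), (194, 250, 257, 6.2), (196, 247, 257, 4.5), (198, 247, 257, 4.2), (200, 248, 256, 4.0), (202, 248, 255, 3.2), (204, 249, 254, 2.9), (206, 249, 254, 2.7), (208, 249, 254, 2.4), (210, 250, 252, 1.7), (234, 246, 254, -2.4), (236, 245, 255, -2.6), (238, 245, 257, -1.9), (240, 245, 257, -2.1), (242, 246, 257, -1.9), (244, 246, 257, -2.1)]
```

View pics/c6.png

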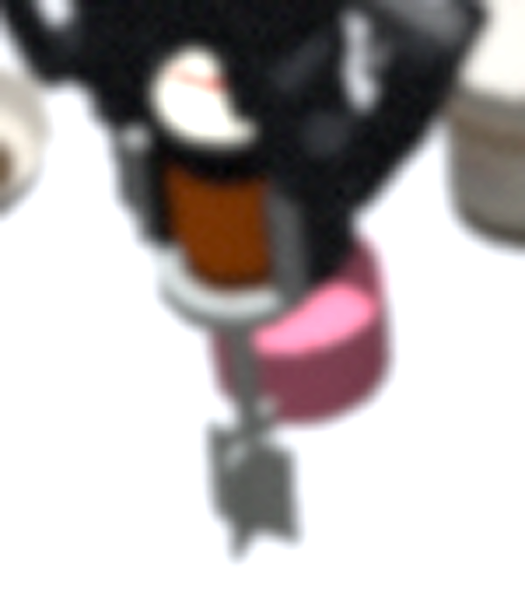

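The dial (crop 225,97) and collar (crop 239,270) lie near the tool axis while the vane is 7.4 mm off it. So the tester is tilted by about 3.3–3.5° in the jaw plane, pivoting in the grip. I'll turn back 90° so the jaw plane lies across the scene view, tilt the tool +3.4° about its z, and recheck.

```bash
python3 -m inch '{"twist":[[0,4,0],[0,8,0],[0,8,0],[0,8,0],[0,8,0],[0,8,0],[0,8,0],[0,8,0],[0,8,0],[0,8,0],[0,8,0],[0,6,0]],"translation":[[0,0,0],[0,0,0],[0,0,0],[0,0,0],[0,0,0],[0,0,0],[0,0,0],[0,0,0],[0,0,0],[0,0,0],[0,0,0],[0,0,0]],"claw":[0,0,0,0,0,0,0,0,0,0,0,0]}'
python3 -m inch '{"twist":[[0,0,1],[0,0,1.4],[0,0,1],[0,0,0],[0,0,0],[0,0,0]],"translation":[[0,0,0],[0,0,0],[0,0,0],[0,0,0],[0,0,0],[0,0,0]],"claw":[0,0,0,0,0,0]}'
cat > m.py <<'E'
from h import *
from scipy.spatial.transform import Rotation as Ro
import sys
k=sys.argv[1];s=manip.sense();q=s["eef_rot"];M=Ro.from_quat(np.r_[q[1:],q[0]]).as_matrix()
tip=s["tool_pos"]+M@np.array([.0077,.1795,-.0004]);print(M.round(4),s["tool_pos"],"tip est",tip.round(4),s["joint_positions"].round(2))
t=np.radians(3.4);print("tester axis world",(M@np.array([np.sin(t),np.cos(t),0])).round(3))
cv2.imwrite(f"pics/scene{k}.png",manip.grab_frame("scene")[:,:,::-1]);cv2.imwrite(f"pics/top{k}.png",manip.grab_frame("top")[:,:,::-1])
print("to target",(M.T@(np.array([.4868,.2598,.045])-tip)).round(4))
for z in(0,.04,.098,.16): print("axis pt",z,proj("scene",tip+[0,0,z]).round(1))
E
python3 m.py 8
python3 - <<'E'
from h import *
G=lambda k:cv2.resize(cv2.imread(f"pics/scene{k}.png",0),None,fx=8,fy=8,interpolation=cv2.INTER_CUBIC)
a,b=G(6),G(8);m=96
for n,(x0,y0,x1,y1) in {"dial":(234,174,250,193),"collar":(236,204,249,216),"vane":(241,229,261,252)}.items():
    t=a[8*y0:8*y1,8*x0:8*x1];r=cv2.matchTemplate(b[8*y0-m:8*y1+m,8*x0-m:8*x1+m],t,cv2.TM_CCOEFF_NORMED);_,v,_,l=cv2.minMaxLoc(r);print(n,v,(np.array(l)-m)/8)
I=cv2.imread("pics/scene8.png");g=cv2.GaussianBlur(I,(3,3),0)
for v in range(230,256,2):
    r=np.where(g[v,235:280,1]<140)[0]+235
    if len(r):print(v,r.min(),r.max(),end=" | ")
cv2.imwrite("pics/c8.png",cv2.convertScaleAbs(cv2.resize(I[165:305,215:290],(319,595),interpolation=cv2.INTER_CUBIC),alpha=1.5))
E
```

```text
time_s: 14.35
tool_pos: [0.4864, 0.2597, 0.3341]
eef_rot: [0.699, -0.699, -0.105, 0.105]
ft_force: [0.4, -0.1, -1.2]
finger_gap: 0.379
time_s: 14.95
tool_pos: [0.4864, 0.2595, 0.3339]
eef_rot: [-0.695, 0.702, 0.087, -0.128]
ft_force: [0.5, -0.4, -1.1]
finger_gap: 0.377
[[ 9.521e-01 -5.660e-02 -3.005e-01]
 [ 2.999e-01 -1.770e-02  9.538e-01]
 [-5.930e-02 -9.982e-01  1.000e-04]] [0.48643719 0.2595015  0.33386861] tip est [0.4837 0.2583 0.1542] [ 0.01  0.3  -0.74  1.78  0.19  1.19 -0.48]
tester axis world [-0.  0. -1.]
to target [0.0099 0.1088 0.0005]
axis pt 0 [255.6 248. ]
axis pt 0.04 [253.8 233.6]
axis pt 0.098 [251.  210.9]
axis pt 0.16 [247.7 183.9]
dial 0.9907349348068237 [0.5   0.375]
collar 0.9948790669441223 [2. 1.]
vane 0.9494771957397461 [4.25 1.75]
230 251 262 | 232 250 258 | 234 248 258 | 236 249 260 | 238 249 261 | 240 249 261 | 242 250 261 | 244 250 261 | 246 251 261 | 248 252 261 | 250 253 255 |
```

View pics/c8.png

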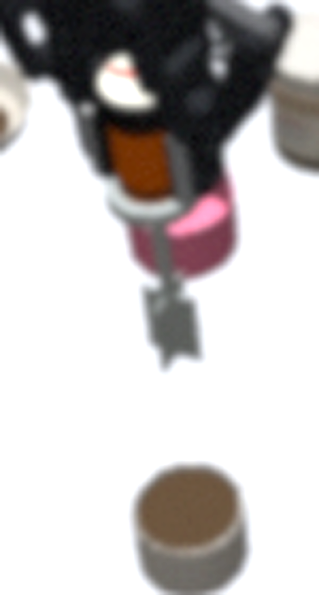

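After the tilt, the dial, collar and vane all fall within about 0.5 px of the projected vertical line. The vane (crop 172,325) now hangs upright above the cup (crop 190,505). I'll centre it and descend part way.

```bash
python3 -m inch '{"twist":[[0,0,0],[0,0,0],[0,0,0],[0,0,0],[0,0,0],[0,0,0],[0,0,0],[0,0,0],[0,0,0],[0,0,0],[0,0,0],[0,0,0]],"translation":[[0.0037,0,0.0006],[0.0004,0.0065,0],[0.0007,0.012,0],[0.0007,0.012,0],[0.0007,0.012,0],[0.0007,0.012,0],[0.0007,0.012,0],[0.0005,0.0085,0],[0,0,0],[0,0,0],[0,0,0],[0,0,0]],"claw":[0,0,0,0,0,0,0,0,0,0,0,0]}'
python3 m.py 9
python3 - <<'E'
from h import *
I=cv2.imread("pics/scene9.png");g=cv2.GaussianBlur(I,(3,3),0)
for v in range(256,284,2):
    r=np.where(g[v,240:280,1]<140)[0]+240
    if len(r):print(v,r.min(),r.max(),end=" | ")
G=lambda k:cv2.resize(cv2.imread(f"pics/scene{k}.png",0),None,fx=8,fy=8,interpolation=cv2.INTER_CUBIC)
a,b=G(8),G(9);m=48;x0,y0,x1,y1=247,236,265,252;t=a[8*y0:8*y1,8*x0:8*x1]
r=cv2.matchTemplate(b[8*(y0+24)-m:8*(y1+24)+m,8*(x0+3)-m:8*(x1+3)+m],t,cv2.TM_CCOEFF_NORMED);_,v,_,l=cv2.minMaxLoc(r);print("vane shift",v,(np.array(l)-m)/8+[3,24])
p,s,c=blob(g[:,:,::-1].copy(),(241,270,281,306),(0,60,10),(30,255,200));e=cv2.fitEllipse(cv2.convexHull(p.astype(np.float32)));print("clay",e)
E
```

```text
time_s: 16.25
tool_pos: [0.4899, 0.2613, 0.2591]
eef_rot: [-0.696, 0.702, 0.087, -0.128]
ft_force: [0.7, -0.2, -0.1]
finger_gap: 0.382
[[ 9.523e-01 -5.570e-02 -3.000e-01]
 [ 2.995e-01 -1.740e-02  9.540e-01]
 [-5.840e-02 -9.983e-01  1.000e-04]] [0.48994756 0.26133912 0.25912646] tip est [0.4874 0.2601 0.0795] [-0.02  0.39 -0.72  1.85  0.26  1.06 -0.54]
tester axis world [ 0.001  0.    -1.   ]
to target [ 0.0013  0.0345 -0.0001]
axis pt 0 [256.7 272.1]
axis pt 0.04 [255.  259.3]
axis pt 0.098 [252.4 239.2]
axis pt 0.16 [249.4 215.5]
256 253 258 | 258 251 258 | 260 250 259 | 262 250 261 | 264 251 261 | 266 251 262 | 268 251 262 | 270 252 262 | 272 254 262 | 274 253 264 | 276 252 267 | 278 250 269 | 280 248 270 | 282 247 271 | vane shift 0.8847289085388184 [ 0.875 23.125]
clay ((258.6795654296875, 284.5373229980469), (17.578195571899414, 22.094938278198242), 74.56171417236328)
```

Tip and cup centre agree to within about 1 mm, with the same +0.6 px camera bias on both. Now the final descent to about 7.5 mm above the clay.

```bash
python3 -m inch '{"twist":[[0,0,0],[0,0,0],[0,0,0],[0,0,0],[0,0,0],[0,0,0],[0,0,0],[0,0,0],[0,0,0],[0,0,0]],"translation":[[0.0003,0.006,0],[0.0004,0.007,0],[0.0004,0.007,0],[0.0004,0.006,0],[0.0003,0.004,0],[0.0002,0.003,0],[0.0001,0.002,0],[0,0,0],[0,0,0],[0,0,0]],"claw":[0,0,0,0,0,0,0,0,0,0]}'
python3 m.py 10
python3 - <<'E'
from h import *
I=cv2.imread("pics/scene10.png");T=cv2.imread("pics/top10.png");g=cv2.GaussianBlur(I,(3,3),0)
for v in range(262,290,2): print(v,g[v,246:274,1].tolist())
cv2.imwrite("pics/c10.png",cv2.convertScaleAbs(np.hstack([cv2.resize(I[215:310,225:295],(440,597),interpolation=cv2.INTER_CUBIC),cv2.resize(T[150:260,190:250],(326,597))]),alpha=1.6))
E
```

```text
time_s: 17.35
tool_pos: [0.4898, 0.2613, 0.2238]
eef_rot: [-0.695, 0.702, 0.087, -0.128]
ft_force: [0.7, 0.9, -1.4]
finger_gap: 0.381
[[ 9.523e-01 -5.620e-02 -3.000e-01]
 [ 2.995e-01 -1.760e-02  9.539e-01]
 [-5.890e-02 -9.983e-01  1.000e-04]] [0.48984768 0.26127699 0.22376831] tip est [0.4872 0.26   0.0441] [-0.04  0.43 -0.7   1.89  0.3   1.   -0.57]
tester axis world [ 0.  0. -1.]
to target [-0.0005 -0.0008 -0.0001]
axis pt 0 [258.1 282.9]
axis pt 0.04 [256.6 270.7]
axis pt 0.098 [254.1 251.7]
axis pt 0.16 [251.3 229.4]
262 [190, 190, 189, 189, 189, 188, 181, 164, 132, 102, 96, 120, 154, 178, 188, 190, 190, 190, 190, 190, 190, 190, 190, 190, 190, 190, 190, 190]
264 [190, 190, 190, 190, 190, 189, 186, 172, 143, 110, 95, 112, 146, 173, 185, 189, 190, 190, 190, 190, 190, 190, 190, 190, 190, 190, 190, 189]
266 [190, 190, 190, 190, 189, 189, 186, 175, 150, 116, 94, 99, 123, 149, 168, 180, 187, 189, 190, 190, 190, 190, 190, 190, 190, 190, 190, 190]
268 [190, 190, 190, 189, 184, 178, 171, 164, 147, 118, 91, 81, 89, 108, 136, 164, 181, 188, 190, 190, 190, 190, 190, 190, 190, 190, 190, 190]

[... 581 characters left out ...]
, 68, 68, 67, 65, 64, 64, 65, 65, 66, 65, 63, 62, 62, 66, 75, 93, 120, 148, 170, 182, 188]
280 [174, 151, 121, 92, 73, 64, 62, 63, 65, 65, 65, 64, 65, 65, 66, 66, 66, 65, 62, 61, 60, 61, 66, 81, 109, 143, 170, 184]
282 [150, 117, 87, 68, 62, 60, 60, 61, 63, 64, 65, 65, 64, 64, 65, 66, 66, 65, 63, 62, 60, 60, 61, 70, 94, 129, 160, 178]
284 [134, 99, 74, 63, 61, 60, 60, 61, 62, 64, 64, 63, 61, 61, 61, 62, 62, 62, 60, 59, 59, 60, 61, 69, 89, 120, 148, 170]
286 [131, 98, 74, 63, 60, 60, 60, 60, 61, 62, 62, 61, 60, 60, 60, 59, 59, 59, 60, 60, 60, 60, 63, 73, 91, 114, 139, 163]
288 [139, 108, 82, 67, 62, 60, 60, 60, 60, 60, 60, 60, 59, 59, 60, 60, 60, 60, 60, 60, 61, 64, 73, 86, 96, 106, 126, 155]
```

View pics/c10.png

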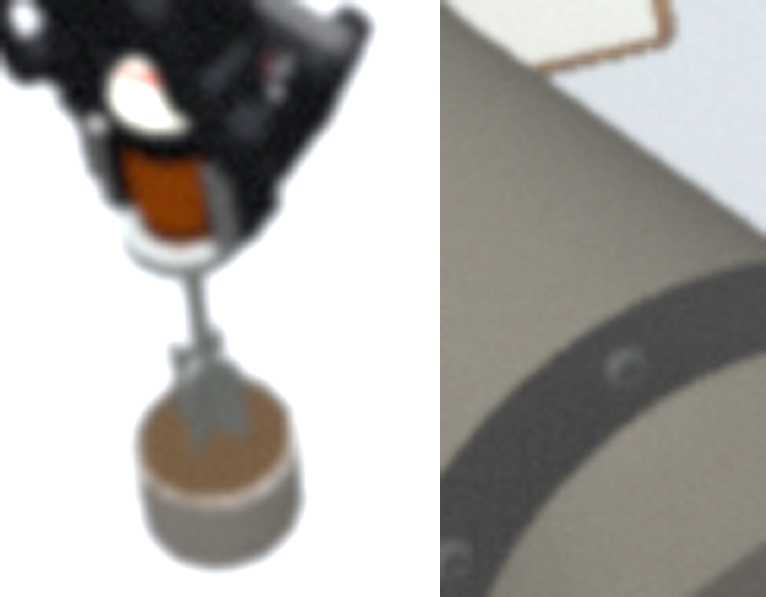

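The vane is inside the cup's outline, over the clay centre (axis end about crop 215,432; clay centre 212,437) and not touching: wrist force is only the tester's weight. I'll do a last numeric check of the row, cup and steadiness, then hand in.

```bash
python3 -m inch '{"twist":[[0,0,0],[0,0,0],[0,0,0],[0,0,0],[0,0,0]],"translation":[[0,0,0],[0,0,0],[0,0,0],[0,0,0],[0,0,0]],"claw":[0,0,0,0,0]}'
python3 - <<'E'
from h import *
a=cv2.imread("pics/scene0.png",0).astype(int);b=manip.grab_frame("scene")[:,:,::-1];b=cv2.cvtColor(b,cv2.COLOR_BGR2GRAY).astype(int)
for n,(x,y,w) in dict(jar=(290,190,14),tin=(310,210,12),weight=(342,219,9),jar2=(363,234,16),cup_side=(262,297,8)).items():
    d=abs(a-b)[y-w:y+w,x-w:x+w];print(n,d.mean().round(1),d.max())
s=manip.sense();print(s["tool_pos"],s["ft_force"],abs(s["qd"]).max())
manip.job_done()
E
```

```text
time_s: 17.95
tool_pos: [0.4898, 0.2612, 0.2235]
eef_rot: [-0.695, 0.702, 0.087, -0.128]
ft_force: [0.4, -0.4, -1.0]
finger_gap: 0.379
jar 10.8 20
tin 8.9 19
weight 13.4 20
jar2 12.0 19
cup_side 8.6 18
[0.48974125 0.26120288 0.2235365 ] [-0.60417653 -0.32008542 -1.75766646] 0.001577894176759016
the job is handed in; nothing more can be done
```

I lifted the tester straight out of its stand and carried it over the row with its tip about 0.155 m up. The job is handed in with the gripper holding it still over the clay cup, at about 18 s of the 48 s.

**Tilt fixed on the way:** the grasp had left the tester leaning about 3.4° in the jaws. I found this by turning the wrist 180° in the air and corrected it with a tool tilt. Afterwards the dial, collar and vane lay within about 0.5 px of the projected vertical.

**Last checks:**
- **Tip position:** estimated at (0.487, 0.260, 0.044), within 1–2 mm of the cup centre. That leaves roughly 7 mm of air above the clay, give or take 1–2 mm.
- **Contact:** the wrist force was only 1–2 N downward, consistent with the tester's weight, so I saw no sign of it touching the cup or clay.
- **Steadiness:** joint speeds were about 0.
- **Cup and row:** compared with the start, these spots showed only an overall brightness shift with no moved edges.

**Limits and disagreements:**
- The scene camera showed a steady offset of about 0.6 px from the arm's own position reading, and the two cameras differed by about 2 mm on the cup. I split that difference.
- At the end the arm hid the cup from the top camera. The final centring and height therefore rest on the scene camera and the arm's joint readings.

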